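Run the mosaic strip out over the stand's edge and hold it

TASK

Slide the mosaic strip lengthwise along the low wooden stand, straight out over the stand's edge towards the upright steel marker, until its leading end is level with the marker post; more than half of it then hangs out, so keep hold of it so that it stays level on the stand and does not tip. The setting is fresh: grip it gently (about 10 N, never more than 20 N on a finger), do not lift it off the stand, and leave the bare board, the marker and everything else alone. Finish while still holding the strip out there.

Things in the scene. Friction and masses are not known exactly. Their poses are not given: they have to be found in the camera images.
- stand: low fixed wooden stand, 240 mm (its x) by 300 mm (its y), flat top 80 mm above the work surface; origin at the centre of its underside, on the work surface; z up. The boards lie along its y axis; its +y edge (150 mm from the origin) faces the marker and is the edge to slide over
- panel: the mosaic strip: loose wooden board 50 mm wide (its x), 300 long (its y), 18 thick, a 36 mm wide, 5.5 mm high layer of stone tesserae along its top; about 0.3 kg, evenly spread. Origin: centre of its underside; +y points to the leading end, at the marker. It lies in either lane, 55 mm left or right of the stand's middle line. Take it by its bare wooden sides near the tail (-y)
- panel_end (a point): middle of the top edge of the strip's leading end (150 mm along +y from the strip's origin, 18 mm above its underside)
- bare_board: plain wooden board without mosaic, 50 x 240 x 18 mm, loose, lying on the stand in the other lane; leave it alone. Origin at the centre of its underside, long side along its y
- marker: fixed steel marker on the work surface beyond the stand's +y edge, on the stand's middle line: round foot 56 mm across, 12 mm high, with an upright round post 10 mm across, 135 mm tall. Boards pass beside the post with about 25 mm to spare. Origin under its centre
- marker_post (a point): on the axis of the marker post, at the height of the strip's wooden top (98 mm above the work surface). The leading end is to be level with it as seen along the stand's x axis, that is at the same y in the stand's frame
- jar: white closed jar, 56 mm across, 75 mm high, loose, beside the path of the overhang; leave it. Origin at the centre of its underside
- bowl: grey bowl of tesserae, 90 mm across, 45 mm high, loose, on the table below the overhang's path (the strip passes 35 mm above it); leave it. Origin at the centre of its underside
- sprayer: white pump sprayer with green collar, 120 mm across, 245 mm high, loose, far left; leave it. Origin at the centre of its underside
- hammer: hammer lying on the table at the left; leave it. Origin under it
- spatula: spatula lying beyond the stand; leave it. Origin under it
- brush: brush lying at the right; leave it. Origin under it
- tile_stack: stack of four terracotta tiles, 100 x 100 x 36 mm, at the right; leave it. Origin at the centre of its underside
Things that resemble listed ones, but are neither listed nor needed, are in the scene too. Of the things that look like the marker, take the one that is farthest from the robot's base at the start.

How it is judged:
By the outcome, as a careful person would: the job done as asked, in the order asked, and still so for the second after the job is handed in, while the arm keeps its last pose, push and grip.
It also fails if it takes over 32 s, if anything falls off the work surface, if the arm or the gripper's body presses on something with over 40 N, if the wrist force passes 120 N, or if a joint passes its speed limit or range.

ROBOT

A 6-joint arm with a two-finger parallel gripper is mounted at the origin on the work surface. World frame = base frame: x ahead of the robot, y to its left, z up, the work surface at z = 0. Lengths are in m, angles in rad, forces in N, time in s.
With the tool pointing down it reaches from about 0.35 to 0.975 m from the base axis. Payload 4.9 kg.
Tool frame: the origin (TCP) lies on the centre line of the jaws, within the pads' length; the fingertips stand manip.tip_reach ahead of it and the grasp point (between the pads) is the TCP (manip.tip_reach is the distance from the TCP to the fingertips, in m); z points along the fingers, y is the line along which they close (so a half turn about z gives the same grasp; the last joint's range is limited). The gripper opens to 85 mm and grips with 20 to 120 N. Pads are 22 mm wide; open, the fingers measure 114 mm over their backs; the gripper's body (76 mm by 85 mm) begins 54 mm behind the grasp point. The pads swing forward as they close: fully open they stand 13 mm farther back than shut.
Start: joints at [-1.437, 0.053, 1.613, -0, 1.476, -0.119], TCP at [0.156, -0.605, 0.25] pointing down, gripper open.
Joint ranges: [-3.01, 3.01], [-1.01, 2.22], [0.06, 2.58], [-1.02, 4.17], [0.09, 2.62], [-3.14, 3.14]. Speed limits (rad/s): [2.57, 2.57, 3.14, 3.14, 3.14, 3.14].

INTERFACE

Orientations are given as a unit quaternion [w, x, y, z].
In Python, from plant import manip gives the robot as it stands. The module is installed in compiled form; this text tells all that it offers.
- The arm moves only by the tool move_arm, never from a script. Its argument "rows" is a list of rows, each a list of 7 numbers: the shift along the tool's x, y, z in cm, then the turn, a rotation vector about the tool's x, y, z in degrees, then the opening, from -1 (shut) to 1 (fully open). In form: [[tx, ty, tz, ax, ay, az, jaw], ...]. A call has 1 to 20 rows; each row shifts and turns the commanded pose from where the row before left it, along the tool's axes as they then stand; what a row does not reach is not made up. A row lasts 1/12 s, in which the tool goes at most 41.7 mm and 7.16 degrees, less where a joint would pass 70% of its speed; a pose out of reach is approached as far as the arm can. A call is refused whole if a number of a shift passes 4.17 or a number of a turn 7.16, either way. A call with a gripper value outside its range is refused whole. The fingers move at their own pace and stop on an object; the grip force is fixed at half the most. Time passes only in rows, so rows that do not move let the fingers close. It gives the time, the measured TCP pose, the force, the opening and the grip force at its end, in the units of the state.
- manip.state(): the state, without advancing time (a new reading comes with each control period).
- manip.grab_frame(name): name is "scene" or "side" or "wrist"; returns a dict with "img" (480x640x3 uint8, blue, green, red), "mtx" (3x3 intrinsics, pixels), "k1" (the pictures are not rectified: a ray, as slopes to the right and down, at radius r is drawn at 1 + k1 r^2 times it, then the intrinsics apply), "R" (3x3) and "t" (3): a world point X has camera coordinates R X + t. Camera axes: x right, y down, z forward; pixel columns grow to the right and rows downward; lengths in m; the calibration is good to about 2 mm. A picture is of the moment at which its call begins. There is no depth.
- manip.job_done(): hands the job in; it is judged then, once.
The state is a dict: "time": time; "joint_pos": joint angles; "joint_vel": joint speeds; "joint_efforts": joint torques, N m; "tool_pos": TCP position; "tool_rot": TCP orientation; "contact_force": force on the tool from outside, world axes, zero at the start; "ft_torque": the same for the moment, N m; "gripper_width": opening from 0.0 (shut) to 1.0 (fully open); "grasp_force": force on a finger pad.
Only numpy, scipy, OpenCV 4.12 (cv2) and the standard library are available. Lean on these libraries where they do the work, as an engineer would, in place of code of your own. Each camera call takes 0.05 s, during which the arm holds its last target. There are 200 camera calls.

## Working session

There is one attempt and no reset: what is moved stays moved. The work goes in short steps, Python scripts to look and compute and a tool call to move; the robot and the scene stay as the last step left them, time stands still between calls to the robot, and variables do not carry over. Pictures are saved under pics/ and viewed, at most 10 in all, crops included, and the job is handed in when it is done.

Besides the shell and the picture viewer there is one more tool, called by a JSON object that holds its "fn" and its "kwargs". move_arm: Moves the arm, as the interface text tells. Its arguments: {"type":"object","properties":{"rows":{"type":"array","items":{"type":"array","items":{"type":"number"}}}},"required":["rows"]}

```bash
mkdir -p pics; cat > h.py <<'E'
import numpy as np, cv2
from plant import manip
def ray(f,u,v):
    K=f["mtx"];d=np.array([(u-K[0][2])/K[0][0],(v-K[1][2])/K[1][1]]);s=d.copy()
    for _ in range(30): s=d/(1+f["k1"]*(s@s))
    R=np.array(f["R"]);t=np.array(f["t"]);return -R.T@t, R.T@np.array([s[0],s[1],1])
def onz(f,u,v,z):
    c,r=ray(f,u,v);return c+r*(z-c[2])/r[2]
def proj(f,X):
    c=np.array(f["R"])@np.array(X)+np.array(f["t"]);s=c[:2]/c[2];s=s*(1+f["k1"]*(s@s));K=f["mtx"]
    return np.array([K[0][0]*s[0]+K[0][2],K[1][1]*s[1]+K[1][2]])
E
python3 - <<'E'
from h import *
import pickle
for n in ["scene","side","wrist"]:
    f=manip.grab_frame(n);cv2.imwrite(f"pics/{n}0.png",f["img"]);pickle.dump(f,open(n+"0.pkl","wb"))
    print(n,-np.array(f["R"]).T@np.array(f["t"]),f["k1"])
print(manip.state(),manip.tip_reach)
E
```

```text
scene [1.1643805  0.76068094 0.86046994] -0.0926693880678047
side [0.11033905 0.89490607 0.72411034] 0.0009901048495264799
wrist [ 0.22241141 -0.58730037  0.37264528] -0.013541753247245748
{'time': 0.15, 'joint_pos': array([-1.43702172e+00,  5.31887508e-02,  1.61395793e+00,  3.20035700e-05,
        1.47595367e+00, -1.18971014e-01]), 'joint_vel': array([ 0.00015672, -0.00150814, -0.00359722, -0.00010881,  0.00011235,
        0.00070491]), 'joint_efforts': array([ 3.91706690e-04, -3.94240344e+01, -3.70720947e+01, -1.06305499e-04,
        4.74767105e-03,  2.26028305e-05]), 'tool_pos': array([ 0.15625719, -0.60470274,  0.24936795]), 'tool_rot': array([-7.53947868e-04,  9.92025488e-01,  1.26035166e-01,  1.03484875e-05]), 'contact_force': array([-0.39691899, -0.33314504,  0.44524375]), 'ft_torque': array([-0.00160066,  0.00538754,  0.01731575]), 'grasp_force': 0.0, 'gripper_width': 0.9983256677761096} 0.019
```

View pics/scene0.png

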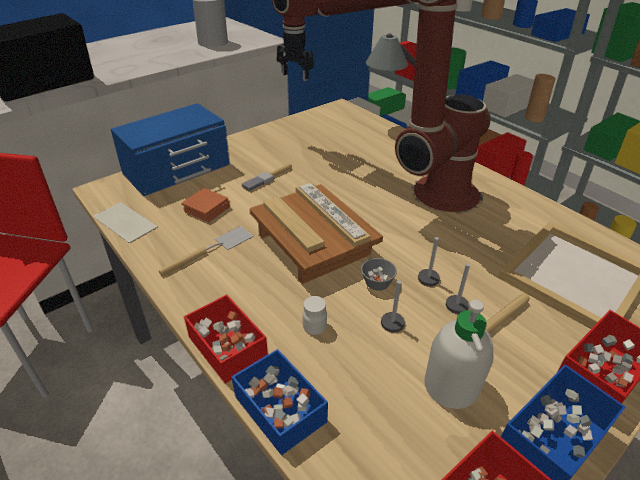

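View pics/side0.png

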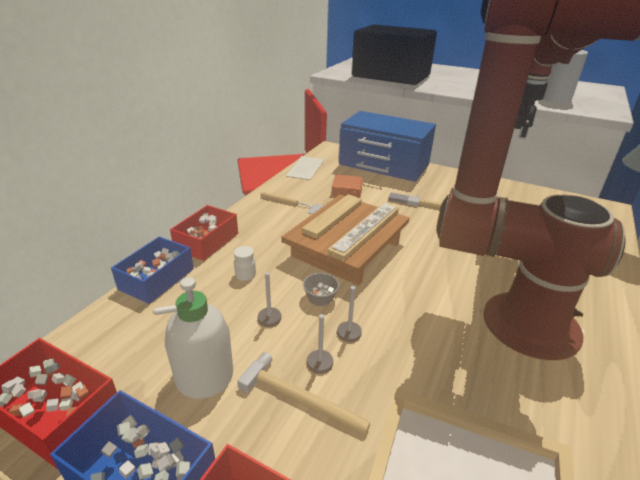

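The scene view shows the strip in the lane nearer the robot, with its leading end at about (360,238). Three markers stand with feet at (393,322), (429,277) and (457,303). I'll crop both views to get precise pixels.

```bash
python3 - <<'E'
import pickle,cv2
for n,(x,y,w,h,s) in dict(scene=(240,175,195,160,4),side=(245,185,170,145,4)).items():
    f=pickle.load(open(n+"0.pkl","rb"))
    c=cv2.resize(f["img"][y:y+h,x:x+w],None,fx=s,fy=s,interpolation=cv2.INTER_CUBIC)
    for i in range(0,w,20): cv2.putText(c,str(x+i),(i*s,10),0,.35,(255,255,0),1);cv2.line(c,(i*s,0),(i*s,4),(255,255,0))
    for i in range(0,h,20): cv2.putText(c,str(y+i),(0,i*s+4),0,.35,(255,255,0),1)
    cv2.imwrite(f"pics/{n}1.png",c)
E
```

```text
(no output)
```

View pics/scene1.png

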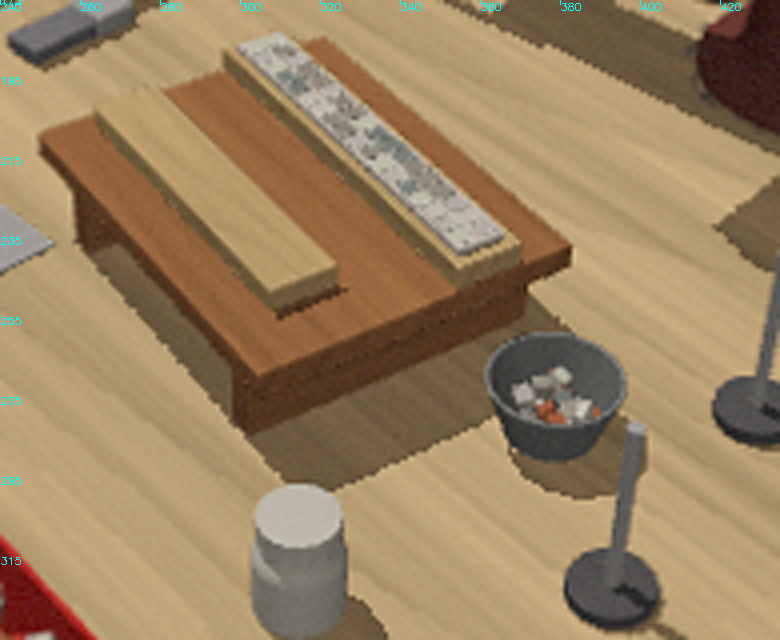

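View pics/side1.png

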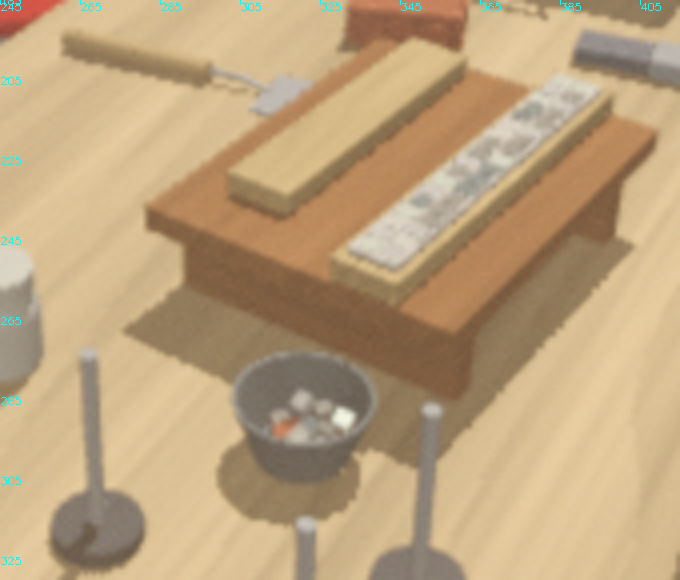

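Corners read from the crops (full-image pixels):

| Point | Scene view | Side view |
|---|---|---|
| Stand top corners | (250,209), (304.5,269), (383,237), (320.5,184.5) | (282,237), (359,268), (409,218), (341,194.5) |
| Strip leading end corners | (354.5,240.5), (370,235) | (328,249), (344,256) |
| Candidate post top | (399,282) | (267,273.5) |

The bare board lies in the other lane.

```bash
python3 - <<'E'
from h import *
import pickle
P=dict(scene=dict(st=[(250,209.3),(304.5,269.3),(383,237),(320.5,184.5)],pl=[(354.5,240.5),(370,235),(296,187.5)],post=(399,282),foot=(393,320.7),o=[(429,276),(457,301)]),
side=dict(st=[(340.8,194.5),(281.8,236.8),(359,268.3),(408.8,218)],pl=[(328,249),(344,256),(398,209.5)],post=(267.3,273.5),foot=(269.5,316),o=[(349.5,330),(320,361)]))
for n,p in P.items():
    f=pickle.load(open(n+"0.pkl","rb"));g=lambda q,z:onz(f,*q,z)[:2]
    S=np.array([g(q,.08) for q in p["st"]]);print(n,"stand",S.round(4).tolist(),"sides",np.linalg.norm(S-np.roll(S,-1,0),axis=1).round(4),"c",S.mean(0).round(4))
    y=(S[1]+S[2]-S[0]-S[3]);y/=np.linalg.norm(y);x=np.array([y[1],-y[0]]);c=S.mean(0);print("yaw",np.degrees(np.arctan2(y[1],y[0])),y)
    L=lambda q:np.round([(q-c)@x,(q-c)@y],4)
    for k,q in enumerate(p["pl"]): print("strip",g(q,.098).round(4),L(g(q,.098)))
    for k,z in (("post",.135),("foot",.012)): print(k,g(p[k],z).round(4),L(g(p[k],z)),np.linalg.norm(g(p[k],z)))
    for q in p["o"]: w=g(q,.012);print("other",w.round(4),L(w),np.linalg.norm(w))
E
```

```text
scene stand [[0.6101, -0.2152], [0.6435, 0.0753], [0.4087, 0.1041], [0.3752, -0.1926]] sides [0.2924 0.2365 0.2985 0.2359] c [ 0.5094 -0.0571]
yaw 83.50073908751884 [0.1131904  0.99357332]
strip [0.4922 0.0846] [-0.0331  0.1388]
strip [0.4463 0.0927] [-0.0797  0.1417]
strip [ 0.4592 -0.2022] [-0.0334 -0.1498]
post [0.5461 0.2834] [-0.0021  0.3424] 0.6152273673251633
foot [0.5468 0.284 ] [-0.0014  0.3431] 0.6161505239641963
other [0.3646 0.2358] [-0.177   0.2746] 0.43421907841698754
other [0.3794 0.3385] [-0.1739  0.3784] 0.508476600580667
side stand [[0.5979, -0.2218], [0.6327, 0.0745], [0.3984, 0.1], [0.3663, -0.1893]] sides [0.2983 0.2357 0.2911 0.2338] c [ 0.4988 -0.0592]
yaw 83.47522857583914 [0.11363277 0.99352282]
strip [0.4891 0.0876] [-0.0264  0.1447]
strip [0.4417 0.0949] [-0.0742  0.1466]
strip [ 0.4013 -0.1898] [-0.0821 -0.1408]
post [0.54   0.2824] [0.0021 0.344 ] 0.609396325449239
foot [0.5387 0.2843] [0.0006 0.3458] 0.6091761603486081
other [0.3584 0.2348] [-0.1729  0.2762] 0.4285167296977286
other [0.3759 0.3446] [-0.168   0.3872] 0.5099596214697354
```

The two views agree: stand yaw is about 83.5°, the side lengths match, and the farthest marker sits at about (0.0, 0.344) in the stand's frame. The slide is roughly 0.20 m. I'll move over the tail and turn the jaws across the strip.

{"fn": "move_arm", "kwargs": {"rows": [[2.54,-2.37,0,0,0,0,1],[2.54,-2.37,0,0,0,0,1],[2.54,-2.37,0,0,0,0,1],[2.54,-2.37,0,0,0,0,1],[2.54,-2.37,0,0,0,0,1],[2.54,-2.37,0,0,0,0,1],[2.54,-2.37,0,0,0,0,1],[2.54,-2.37,0,0,0,0,1],[2.54,-2.37,0,0,0,0,1],[2.54,-2.37,0,0,0,0,1],[2.54,-2.37,0,0,0,0,1],[2.54,-2.37,0,0,0,0,1],[2.54,-2.37,0,0,0,0,1],[2.54,-2.37,0,0,0,0,1],[2.54,-2.37,0,0,0,0,1]]}}

```text
time: 1.4
tool_pos: [0.4367, -0.1639, 0.2501]
tool_rot: [0.0, 0.992, 0.126, 0.0]
contact_force: [0.8, -1.0, 0.1]
gripper_width: 0.999
grasp_force: 0.0
```

{"fn": "move_arm", "kwargs": {"rows": [[0,0,0,0,0,-6.9,1],[0,0,0,0,0,-6.9,1],[0,0,0,0,0,-6.9,1],[0,0,0,0,0,-6.9,1],[0,0,0,0,0,-6.9,1],[0,0,0,0,0,-6.9,1],[0,0,0,0,0,-6.9,1],[0,0,0,0,0,-6.9,1],[0,0,0,0,0,-6.9,1],[0,0,0,0,0,-6.9,1],[0,0,0,0,0,0,1],[0,0,0,0,0,0,1]]}}

```text
time: 2.4
tool_pos: [0.4361, -0.1655, 0.25]
tool_rot: [-0.0, 0.747, 0.665, -0.0]
contact_force: [0.3, -0.0, 0.6]
gripper_width: 1.005
grasp_force: 0.0
```

```bash
python3 - <<'E'
from h import *
import pickle
from scipy.spatial.transform import Rotation as Ro
s=manip.state();q=s["tool_rot"];R=Ro.from_quat(np.r_[q[1:],q[0]]).as_matrix()
print(s["time"],s["tool_pos"],"\n",R.round(4),s["joint_pos"].round(3),s["contact_force"])
f=manip.grab_frame("wrist");cv2.imwrite("pics/wrist1.png",f["img"]);pickle.dump(f,open("wrist1.pkl","wb"))
E
```

```text
2.4 [ 0.43614762 -0.16553372  0.25003711] 
 [[ 1.165e-01  9.932e-01 -4.000e-04]
 [ 9.932e-01 -1.165e-01  2.000e-04]
 [ 2.000e-04 -4.000e-04 -1.000e+00]] [-0.522 -0.342  1.968 -0.     1.516 -0.406] [ 0.31690226 -0.00174894  0.58639599]
```

View pics/wrist1.png

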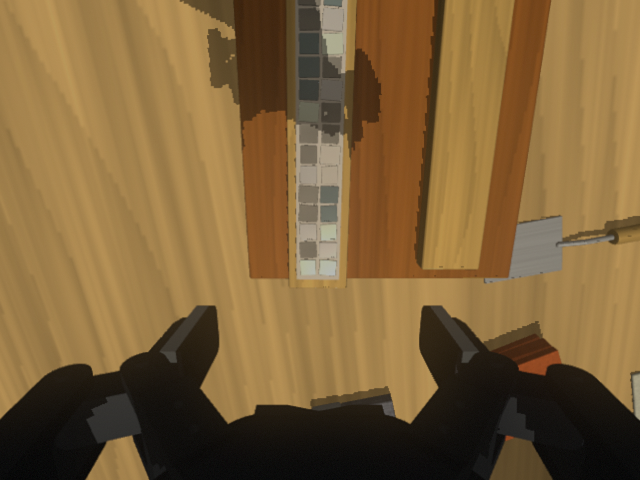

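The wrist view shows the strip's tail edge at row ~287, columns 289–347, with the stand's rear edge at row 277. The jaws look well aligned with the strip.

```bash
python3 - <<'E'
from h import *
import pickle
f=pickle.load(open("wrist1.pkl","rb"))
s=manip.state();q=s["tool_pos"];R=np.array([[.1165,.9932],[.9932,-.1165]])
print(-np.array(f["R"]).T@np.array(f["t"]))
for n,u,v,z in [("tailL",290,287,.098),("tailR",347,287,.098),("R2",352,120,.098),("R0",356,0,.098),("L2",289,120,.098),("L0",290,5,.098),("standBL",250,277,.08),("standL0",236,0,.08),("standBR",508,276,.08),("bbL",422,268,.098),("bbR",478,268,.098)]:
    w=onz(f,u,v,z); print(n,w.round(4),"tool xy rel",(R.T@(w[:2]-q[:2])).round(4))
E
```

```text
[ 0.44347727 -0.0966901   0.37349928]
tailL [ 0.4056 -0.2033  0.098 ] tool xy rel [-0.041 -0.026]
tailR [ 0.4548 -0.2091  0.098 ] tool xy rel [-0.0411  0.0236]
R2 [ 0.4715 -0.074   0.098 ] tool xy rel [0.0951 0.0244]
R0 [0.4816 0.0048 0.098 ] tool xy rel [0.1745 0.0253]
L2 [ 0.4239 -0.0683  0.098 ] tool xy rel [ 0.0951 -0.0235]
L0 [0.4352 0.0071 0.098 ] tool xy rel [ 0.1714 -0.0211]
standBL [ 0.368  -0.1962  0.08  ] tool xy rel [-0.0384 -0.0641]
standL0 [0.395 0.022 0.08 ] tool xy rel [ 0.1815 -0.0627]
standBR [ 0.6039 -0.2231  0.08  ] tool xy rel [-0.0376  0.1732]
bbL [ 0.5202 -0.1993  0.098 ] tool xy rel [-0.0237  0.0874]
bbR [ 0.568 -0.205  0.098] tool xy rel [-0.0238  0.1356]
```

{"fn": "move_arm", "kwargs": {"rows": [[-0.5,0,2,0,0,0,1],[-0.5,0,2,0,0,0,1],[-0.5,-0.1,2,0,0,0,1],[0,0,2,0,0,0,1],[0,0,2,0,0,0,0.7],[0,0,2,0,0,0,0.6],[0,0,1.5,0,0,0,0.5],[0,0,1,0,0,0,0.4],[0,0,0.4,0,0,0,0.35],[0,0,0,0,0,0,0.35],[0,0,0,0,0,0,0.35],[0,0,0,0,0,0,0.35]]}}

```text
time: 3.45
tool_pos: [0.4344, -0.1809, 0.1026]
tool_rot: [0.001, 0.746, 0.666, 0.0]
contact_force: [-0.4, -0.5, 0.9]
gripper_width: 0.678
grasp_force: 0.0
```

```bash
python3 - <<'E'
from h import *
f=manip.grab_frame("wrist");cv2.imwrite("pics/wrist2.png",f["img"])
print(manip.state()["contact_force"])
E
```

```text
[-0.15343109  0.42726052 -0.48572134]
```

View pics/wrist2.png

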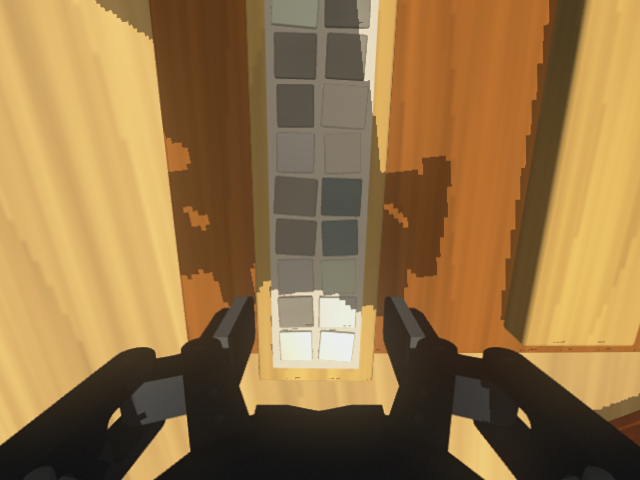

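The strip lies between the open pads, with gaps of about 5 px on the left and 12 px on the right. I'll centre slightly, go down 2 mm and close slowly.

{"fn": "move_arm", "kwargs": {"rows": [[0,-0.12,0.2,0,0,0,0.3],[0,0,0,0,0,0,0.26],[0,0,0,0,0,0,0.23],[0,0,0,0,0,0,0.21],[0,0,0,0,0,0,0.2],[0,0,0,0,0,0,0.2],[0,0,0,0,0,0,0.2]]}}

```text
time: 4.08
tool_pos: [0.4327, -0.1804, 0.0996]
tool_rot: [0.0, 0.746, 0.666, 0.0]
contact_force: [0.1, -0.1, 0.7]
gripper_width: 0.6
grasp_force: 0.5
```

{"fn": "move_arm", "kwargs": {"rows": [[0,0,0,0,0,0,0.18],[0,0,0,0,0,0,0.18],[0,0,0,0,0,0,0.18]]}}

```text
time: 4.33
tool_pos: [0.4327, -0.1804, 0.0996]
tool_rot: [0.0, 0.746, 0.666, 0.0]
contact_force: [1.9, 0.2, 1.4]
gripper_width: 0.588
grasp_force: 0.7
```

{"fn": "move_arm", "kwargs": {"rows": [[0,0,0,0,0,0,0.17],[0,0,0,0,0,0,0.17],[0,0,0,0,0,0,0.17]]}}

```text
time: 4.58
tool_pos: [0.4326, -0.1804, 0.0996]
tool_rot: [0.0, 0.746, 0.666, 0.0]
contact_force: [1.7, -0.8, 2.8]
gripper_width: 0.587
grasp_force: 6.3
```

{"fn": "move_arm", "kwargs": {"rows": [[0,0,0,0,0,0,0.16],[0,0,0,0,0,0,0.16],[0,0,0,0,0,0,0.16]]}}

```text
time: 4.83
tool_pos: [0.4327, -0.1804, 0.0997]
tool_rot: [0.0, 0.746, 0.666, 0.0]
contact_force: [1.2, 0.2, 4.7]
gripper_width: 0.585
grasp_force: 14.3
```

{"fn": "move_arm", "kwargs": {"rows": [[0,0,0,0,0,0,0.165],[0,0,0,0,0,0,0.165],[0.2,0,0,0,0,0,0.165],[0.4,0,0,0,0,0,0.165],[0.4,0,0,0,0,0,0.165],[0.4,0,0,0,0,0,0.165],[0.4,0,0,0,0,0,0.165],[0.2,0,0,0,0,0,0.165]]}}

```text
time: 5.5
tool_pos: [0.4348, -0.1603, 0.0997]
tool_rot: [0.001, 0.746, 0.666, -0.0]
contact_force: [-0.9, -4.1, 4.7]
gripper_width: 0.588
grasp_force: 13.9
```

{"fn": "move_arm", "kwargs": {"rows": [[0.2,0,0,0,0,0,0.168],[0.4,0,0,0,0,0,0.168],[0.5,0,0,0,0,0,0.168],[0.5,0,0,0,0,0,0.168],[0.5,0,0,0,0,0,0.168],[0.5,0,0,0,0,0,0.168],[0.5,0,0,0,0,0,0.168],[0.5,0,0,0,0,0,0.168],[0.5,0,0,0,0,0,0.168],[0.5,0,0,0,0,0,0.168],[0.5,0,0,0,0,0,0.168],[0.5,0,0,0,0,0,0.168],[0.5,0,0,0,0,0,0.168],[0.4,0,0,0,0,0,0.168]]}}

```text
time: 6.67
tool_pos: [0.4421, -0.0957, 0.0996]
tool_rot: [0.0, 0.746, 0.666, -0.0]
contact_force: [-0.5, -5.1, 5.7]
gripper_width: 0.584
grasp_force: 10.6
```

{"fn": "move_arm", "kwargs": {"rows": [[0.5,0,0,0,0,0,0.168],[0.5,0,0,0,0,0,0.168],[0.5,0,0,0,0,0,0.168],[0.5,0,0,0,0,0,0.168],[0.5,0,0,0,0,0,0.168],[0.5,0,0,0,0,0,0.168],[0.5,0,0,0,0,0,0.168],[0.5,0,0,0,0,0,0.168],[0.5,0,0,0,0,0,0.168],[0.5,0,0,0,0,0,0.168],[0.5,0,0,0,0,0,0.168],[0.5,0,0,0,0,0,0.168],[0.5,0,0,0,0,0,0.168],[0.5,0,0,0,0,0,0.168],[0.5,0,0,0,0,0,0.168],[0.4,0,0,0,0,0,0.168],[0.3,0,0,0,0,0,0.168],[0,0,0,0,0,0,0.168]]}}

```text
time: 8.17
tool_pos: [0.4513, -0.0138, 0.0996]
tool_rot: [0.0, 0.746, 0.666, -0.0]
contact_force: [0.5, -2.7, 6.1]
gripper_width: 0.581
grasp_force: 10.7
```

```bash
python3 - <<'E'
from h import *
import pickle
s=4
for n,(x,y) in dict(scene=(330,210),side=(230,210)).items():
    f=manip.grab_frame(n);pickle.dump(f,open(n+"2.pkl","wb"))
    c=cv2.resize(f["img"][y:y+140,x:x+130],None,fx=s,fy=s,interpolation=cv2.INTER_CUBIC)
    for i in range(0,130,10): cv2.putText(c,str(x+i),(i*s,10),0,.35,(255,255,0),1);cv2.line(c,(i*s,12),(i*s,16),(255,255,0))
    for i in range(10,140,10): cv2.putText(c,str(y+i),(0,i*s+4),0,.35,(255,255,0),1)
    cv2.imwrite(f"pics/{n}2.png",c)
E
```

```text
(no output)
```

View pics/scene2.png

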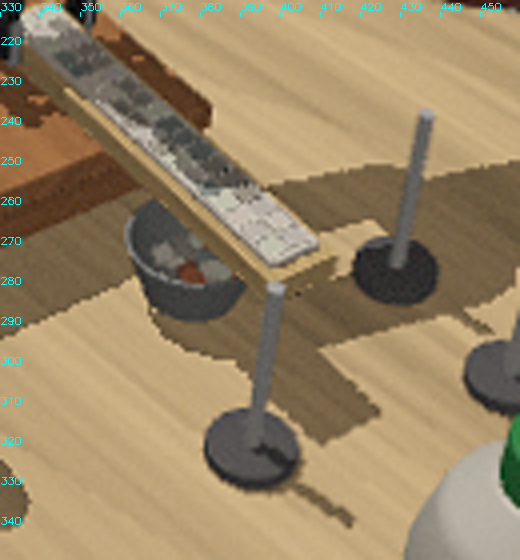

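View pics/side2.png

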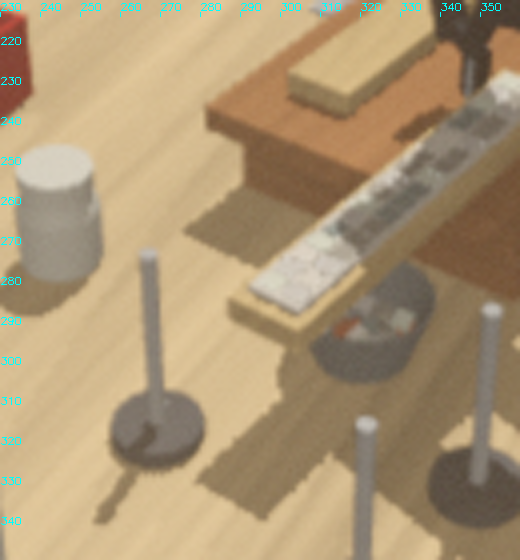

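The strip overhangs level and has not reached the post yet. Its leading corners are at (398,280) and (414,274.5) in the scene view, and (287.5,285.5) and (304,294) in the side view.

```bash
python3 - <<'E'
from h import *
import pickle
from scipy.optimize import least_squares
F={n:pickle.load(open(n+"2.pkl","rb")) for n in("scene","side")}
y=np.array([np.cos(np.radians(83.4)),np.sin(np.radians(83.4))])
P=dict(L=((398,280),(287.5,285.5),.098),R=((413.8,274.5),(303.8,293.8),.098),top=((398.8,281.8),(267,273),.135),foot=((393,321.3),(269.3,317),.012))
for k,(a,b,z) in P.items():
    w=[onz(F["scene"],*a,z)[:2],onz(F["side"],*b,z)[:2]]
    r=least_squares(lambda X:np.r_[proj(F["scene"],X)-a,proj(F["side"],X)-b],[.5,.2,.1])
    print(k,[i.round(4) for i in w],"along y",[round(i@y,4) for i in w],"tri",r.x.round(4),(r.x[:2]@y).round(4),"res",r.fun.round(1))
s=manip.state();print(s["time"],s["grasp_force"],s["contact_force"])
E
```

```text
L [array([0.5115, 0.253 ]), array([0.5045, 0.2579])] along y [np.float64(0.3101), np.float64(0.3142)] tri [0.508  0.251  0.0929] 0.3077 res [ 0.2  0.5  0.3 -0.4]
R [array([0.4695, 0.2632]), array([0.4594, 0.2645])] along y [np.float64(0.3155), np.float64(0.3156)] tri [0.463  0.2584 0.0913] 0.3099 res [-0.1 -0.2 -0.1  0.2]
top [array([0.546 , 0.2827]), array([0.5415, 0.2812])] along y [np.float64(0.3435), np.float64(0.3416)] tri [0.5431 0.2799 0.1325] 0.3405 res [-0.1 -0.4 -0.2  0.4]
foot [array([0.5481, 0.2853]), array([0.5374, 0.2873])] along y [np.float64(0.3464), np.float64(0.3472)] tri [0.5422 0.2806 0.0039] 0.341 res [-0.  -0.1 -0.   0. ]
8.2667 10.638640075922012 [ 0.34401702 -3.07222473  6.77049147]
```

{"fn": "move_arm", "kwargs": {"rows": [[0.3,0,0,0,0,0,0.168],[0.4,0,0,0,0,0,0.168],[0.4,0,0,0,0,0,0.168],[0.4,0,0,0,0,0,0.168],[0.4,0,0,0,0,0,0.168],[0.4,0,0,0,0,0,0.168],[0.4,0,0,0,0,0,0.168],[0.3,0,0,0,0,0,0.168],[0.1,0,0,0,0,0,0.168],[0,0,0,0,0,0,0.168],[0,0,0,0,0,0,0.168]]}}

```text
time: 9.18
tool_pos: [0.4547, 0.0166, 0.0996]
tool_rot: [0.0, 0.746, 0.666, -0.0]
contact_force: [0.3, -3.5, 6.3]
gripper_width: 0.586
grasp_force: 10.6
```

```bash
python3 - <<'E'
from h import *
import pickle
s=8
for n,(x,y,w,h) in dict(scene=(380,265,60,65),side=(250,262,60,65)).items():
    f=manip.grab_frame(n);pickle.dump(f,open(n+"3.pkl","wb"))
    c=cv2.resize(f["img"][y:y+h,x:x+w],None,fx=s,fy=s,interpolation=cv2.INTER_CUBIC)
    cv2.imwrite(f"pics/{n}3.png",c)
E
```

```text
(no output)
```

View pics/scene3.png

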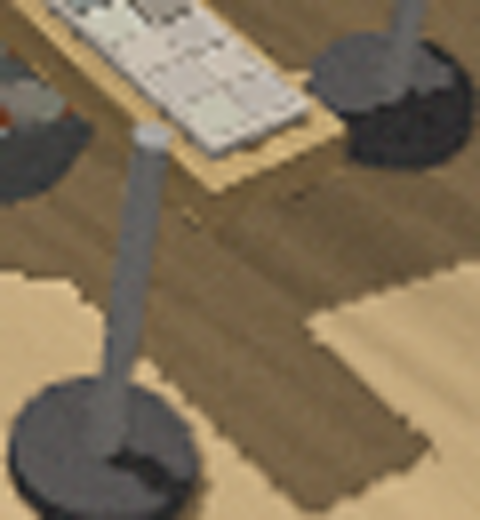

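View pics/side3.png

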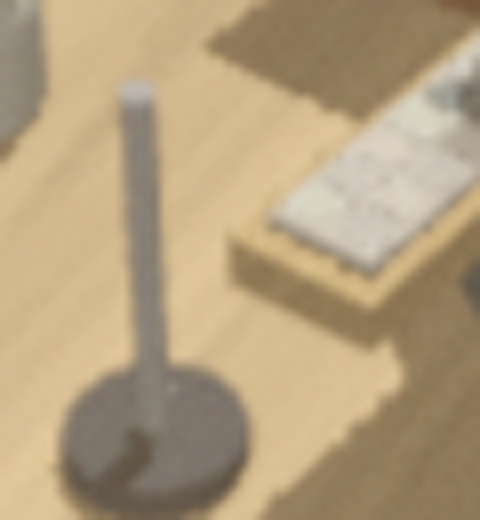

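Close-ups, converted to full-image pixels:

| Point | Scene view | Side view |
|---|---|---|
| Leading corners | (406.6,289), (423,281) | (279,291.6), (297,300.4) |
| Post top | (399,281.5) | (267,273.6) |

The strip looks level.

```bash
python3 - <<'E'
from h import *
import pickle
from scipy.optimize import least_squares
F={n:pickle.load(open(n+"3.pkl","rb")) for n in("scene","side")}
y=np.array([np.cos(np.radians(83.4)),np.sin(np.radians(83.4))])
P=dict(L=((213,193),(230,237),.098),R=((345,130),(374,307),.098),top=((152,132),(137,93),.135),foot=((103,440),(155,433),.012))
for k,(a,b,z) in P.items():
    a=np.array(a)/8-.44+(380,265);b=np.array(b)/8-.44+(250,262)
    w=[onz(F["scene"],*a,z)[:2],onz(F["side"],*b,z)[:2]]
    r=least_squares(lambda X:np.r_[proj(F["scene"],X)-a,proj(F["side"],X)-b],[.5,.2,.1])
    print(k,"along y",[round(float(i@y),4) for i in w],"tri",r.x.round(4),(r.x[:2]@y).round(4))
# all-in-one: predicted end line from TCP travel
E
```

```text
L along y [0.3418, 0.3411] tri [0.5143 0.2813 0.0944] 0.3386
R along y [0.3425, 0.3409] tri [0.4655 0.2873 0.0945] 0.3389
top along y [0.3415, 0.3425] tri [0.5433 0.2798 0.1331] 0.3403
foot along y [0.3415, 0.3443] tri [0.543  0.2795 0.008 ] 0.3401
```

The end is about 1 mm short, so I'll nudge it and hand in.

{"fn": "move_arm", "kwargs": {"rows": [[0.1,0,0,0,0,0,0.168],[0,0,0,0,0,0,0.168],[0,0,0,0,0,0,0.168],[0,0,0,0,0,0,0.168]]}}

```text
time: 9.62
tool_pos: [0.4548, 0.0174, 0.0996]
tool_rot: [0.0, 0.746, 0.666, -0.001]
contact_force: [-0.4, -4.5, 5.5]
gripper_width: 0.585
grasp_force: 10.7
```

```bash
python3 -c "
from plant import manip
s=manip.state();print(s['time'],s['grasp_force'],s['tool_pos'],s['contact_force']);print(manip.job_done())"
```

```text
9.6167 10.726635307073593 [0.454813   0.01736927 0.09961794] [-0.43388028 -4.50054686  5.4541552 ]
the job is handed in; nothing more can be done
None
```

I slid the strip out until its leading end was level with the marker post, to within about 1 mm by my camera measurements, and handed the job in at 9.6 s with the strip still held level at about 10.7 N per finger (highest reading 14.3 N).

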